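# Fold the games caddy's handle and open its square canister

### The job

Fold the raised carrying handle of the games caddy down towards the robot until it rests fully in its catches, so that it is out of the way. Then unscrew the cap of the square canister and lift it off; nobody remembers whether its thread is ordinary or reverse, so try both ways. Finish while still holding the cap steady and upright, well clear above the square canister, with the round canister left shut and the other things on the table left where they are.

Things in the scene. Friction and masses are not known exactly. Their poses are not given: they have to be found in the camera images.
- caddy: fixed pale wooden tray, 240 (x) x 300 mm (y), walls 35 mm high. Origin on the table under the handle's hinge axis; y along that axis, x away from the front wall (at x -145 mm; back wall +85), z up. Hinge cheeks 92 mm high at y +-145 mm. Dark U catches on the front wall at x -138, y +-105 mm, 81 mm high. Yaw within 0.35 rad of the world's
- handle (a joint): carrying handle (rad): 0 = level to the front, in its catches; 1.57 = upright over the canisters; at most 1.75; starts raised. Hinge axis along the caddy's y, 75 mm above its origin. Stiff (0.28 N m, 2 to 4 N at the bar) and stays where it is left; nothing snaps, it must be brought all the way down to its stop
- grip_bar (a point): middle of the handle's wooden grip bar, a round bar 14 mm thick and about 310 mm long parallel to the caddy's y, 138 mm from the hinge axis. In its catches the bar's centre is 75 mm above the table, over the front wall, with free room for fingers beside and 40 mm below it between the catches
- square_jar: white stoneware canister with a SQUARE body 78 x 78 mm, fixed in the caddy 70 mm from the caddy's origin along its y, on either side. Origin at the centre of its foot, 10 mm above the table; axes as the caddy's. Shoulder 75 mm and neck rim 95 mm above its origin; neck 45 mm across
- square_cap: loose brown wooden ribbed screw cap, round, 48 mm across, 50 to 100 g. Origin on its axis in the plane that sits on the neck's rim (105 mm above the table when closed); 28 mm high above it; below hang a 7 mm skirt and a steel crossbar, 17 mm in all. z up along its axis
- cap_top (a point): centre of the square canister's cap's top. Its quick thread has an unknown hand, drawn anew each time: the wrong way it jams after about 9 degrees (a slipping grip does no harm); the right way it turns easily, lifts straight off from 60 degrees on, and meets a stop at about 97 (aim at 80). Before that it lifts 1 to 2 mm at most
- round_jar: white stoneware canister with a ROUND body 64 mm across, otherwise like the square one, fixed in the caddy 140 mm beside it. Not to be opened
- round_cap: cap of the round canister, the same in look and size as the square canister's; it must stay on
- coasters: bystander: stack of cork coasters, a disc 100 mm across and 32 mm high; origin at the centre of its underside
- games: bystander: pile of boxed games and a book, 190 x 250 mm, 92 mm high; origin at the centre of its underside
- bowl: bystander: wooden bowl 150 mm across and 50 mm high; origin at the centre of its underside
There are look-alikes about, which are no part of the job. Leave any purple look-alike of the square_cap alone. Leave any pink look-alike of the round_cap alone.

How it is judged (in metres and radians):
On the way, in this order (a step that is already met when the one before it is completed fails the run):
1. the handle rests in its catches (joint below 0.06 rad) while the square canister's cap is still on (value of joint handle below 0.06 rad and z of square_cap in the frame of square_jar below 0.102 m), for 0.2 s.
2. the square canister's cap is off, clear above its neck (z of square_cap in the frame of square_jar above 0.125 m), for 0.2 s.
At the end, for the whole second after the job is handed in: Handle in its catches (under 0.06 rad); square canister's cap gripped (over 2 N), still, upright within 0.35 rad, over 30 mm above its closed height, within 80 mm sideways of its canister's axis, touching neither canister nor caddy; round canister still shut (cap raised under 5 mm) (value of joint handle below 0.06 rad and z of square_cap in the frame of square_jar above 0.125 m and horizontal distance between square_cap and square_jar below 0.08 m and angle between square_cap's own z axis and vertical below 0.35 rad and linear speed of square_cap below 0.03 m/s and contact force between square_cap and the fingers above 2 N and contact force between square_cap and square_jar below 0.1 N and contact force between square_cap and caddy below 0.1 N and z of round_cap in the frame of round_jar below 0.1 m); the arm keeps its last pose, push and grip.
It fails at once if the round canister was opened (z of round_cap in the frame of round_jar above 0.105 m).
It fails at once if a bystander was moved by more than 30 mm (distance of any of coasters, games, bowl from where it was at the start of the episode above 0.03 m).
It also fails if it takes over 64 s, if anything falls off the work surface, if the arm or the gripper's body presses on something with over 40 N, if the wrist force passes 120 N, or if a joint passes its speed limit or range.

### The arm

A 6-joint arm with a two-finger parallel gripper is mounted at the origin on the work surface. World frame = base frame: x ahead of the robot, y to its left, z up, the work surface at z = 0. Lengths are in m, angles in degrees, forces in N, time in s.
With the tool pointing down it reaches from about 0.3 to 0.75 m from the base axis. Payload 8.5 kg.
Tool frame: the origin (TCP) lies midway between the tips of the shut fingers; the grasp point (between the pads) lies 19 mm behind it (env.pinch_z is the z of the grasp point in the tool frame, in m); z points along the fingers, y is the line along which they close (so a half turn about z gives the same grasp; the last joint's range is limited). The gripper opens to 85 mm and grips with 20 to 120 N. Pads are 22 mm wide; open, the fingers measure 114 mm over their backs; the gripper's body (76 mm by 85 mm) begins 54 mm behind the grasp point. The pads swing forward as they close: fully open they stand 13 mm farther back than shut.
Start: joints at [54.471, 21.807, 74.336, -0, 83.858, -12.336], TCP at [0.217, 0.506, 0.231] pointing down, gripper open.
Joint ranges: [-178.18, 178.18], [-50.72, 133.34], [12.68, 142.11], [-81.47, 261.47], [9.98, 163.14], [-165.26, 165.26]. Speed limits (degrees/s): [136.94, 136.94, 180, 180, 180, 180].

### API

Orientations are given as a 3x3 rotation matrix whose columns are the frame's x, y, z axes.
In Python, from rig import env gives the robot as it stands.
- The arm moves only by the tool arm_command, never from a script. Its argument "deltas" is a list of rows, each an object of numbers: "rx", "ry", "rz": the turn, a rotation vector about the tool's x, y, z in rad; "dx", "dy", "dz": the shift along the tool's x, y, z in m; "fingers": the finger opening in m, from 0 to 0.0854. In form: [{"rx": .., "ry": .., "rz": .., "dx": .., "dy": .., "dz": .., "fingers": ..}, ...]. A call has 1 to 12 rows; each row shifts and turns the commanded pose from where the row before left it, along the tool's axes as they then stand; what a row does not reach is not made up. A row lasts 1/10 s, in which the tool goes at most 50 mm and 8.59 degrees, less where a joint would pass 70% of its speed; a pose out of reach is approached as far as the arm can. A call is refused whole if a number of a shift passes 0.05 or a number of a turn 0.15, either way. A call with a gripper value outside its range is refused whole. The fingers move at their own pace and stop on an object; "squeeze" is the grip in N (left out, the last holds). Time passes only in rows, so rows that do not move let the fingers close. It gives the time, the measured TCP pose, the force, the opening and the grip force at its end, in the units of the state.
- env.observe(): the state, without advancing time (a new reading comes with each control period).
- env.get_image(name): name is "scene" or "top" or "wrist"; returns a dict with "color" (420x560x3 uint8, blue, green, red), "camera_matrix" (3x3 intrinsics, pixels), "eye" and "orientation" of the camera in the world. Camera axes: x right, y up, looking along -z (the intrinsics and any distortion apply to the point x, -y, -z); pixel columns grow to the right and rows downward; lengths in m; the calibration is good to about 2 mm. A picture is of the moment at which its call begins. There is no depth.
- env.close_job(): hands the job in; it is judged then, once.
Trained networks look in a picture, given as the dict that the camera call returned (one of the last four; its "shot" number tells which), for a name from the list of things; names that differ only in an ending like _2 or _b are one class to them, and where a whole thing is asked for, a point or a joint stands for the part that bears it (a point fixed in the world has none). Each returns a list of dicts, best first, with "p" (0 to 1); they miss things now and then, are a little off and sometimes report something else, mostly with a low value. They report only what shows in the picture. A call takes as long as a camera call. They do not tell look-alikes from the thing itself.
- env.look_for(query, picture): "box" ([left, top, right, bottom] in pixels, round what is visible of it).
- env.tip_of(query, picture): "location" ([column, row] in pixels: a listed point, or the origin of a listed thing).
The state is a dict: "time_s": time; "q": joint angles; "qvel": joint speeds; "joint_efforts": joint torques, N m; "position": TCP position; "tool_rot": TCP orientation; "ft_force": force on the tool from outside, world axes, zero at the start; "wrist_torque": the same for the moment, N m; "grip_width": finger opening in m; "gripper_force": force on a finger pad.
Only numpy, scipy, OpenCV 4.12 (cv2) and the standard library are available. Lean on these libraries where they do the work, as an engineer would, in place of code of your own. Each camera call takes 0.05 s, during which the arm holds its last target. There are 200 camera calls.

## Working session

There is one attempt and no reset: what is moved stays moved. The work goes in short steps, Python scripts to look and compute and a tool call to move; the robot and the scene stay as the last step left them, time stands still between calls to the robot, and variables do not carry over. Pictures are saved under pics/ and viewed, at most 10 in all, crops included, and the job is handed in when it is done.

Besides the shell and the picture viewer there is one more tool, called after ">>>" as name(argument=value, ...), one argument or row to a line, values as JSON. arm_command: Moves the arm, as the interface text tells. Its arguments: {"type":"object","properties":{"deltas":{"type":"array"},"squeeze":{"type":"number"}},"required":["deltas"]}

```bash
mkdir -p pics; ls; cat > h.py <<'E'
import numpy as np, cv2
from rig import env
def ray(pic,px):
    K=np.array(pic["camera_matrix"]);R=np.array(pic["orientation"]);e=np.array(pic["eye"])
    d=np.linalg.solve(K,[px[0],px[1],1.]);return e,R@np.array([d[0],-d[1],-d[2]])
def atz(pic,px,z):
    e,d=ray(pic,px);return e+d*(z-e[2])/d[2]
def proj(pic,P):
    K=np.array(pic["camera_matrix"]);R=np.array(pic["orientation"]);e=np.array(pic["eye"])
    c=R.T@(np.array(P)-e);u=K@np.array([c[0],-c[1],-c[2]]);return u[:2]/u[2]
E
python3 - <<'E'
from h import *
pt={"cap_top":.133,"grip_bar":.213,"square_cap":.105,"round_cap":.105,"square_jar":.01,"round_jar":.01,"caddy":0,"coasters":0,"games":0,"bowl":0}
ims=[]
for n in("top","scene"):
    p=env.get_image(n);cv2.imwrite(f"pics/{n}0.png",p["color"]);print(n,np.round(p["eye"],3), p.keys())
    for q,z in pt.items():
        for r in env.tip_of(q,p)[:3]: print(q,round(r["p"],2),np.round(r["location"]),np.round(atz(p,r["location"],z),3))
    print([(q,np.round(r["box"]),round(r["p"],2)) for q in("grip_bar","square_jar","round_jar") for r in env.look_for(q,p)[:2]])
print(env.pinch_z)
E
```

```text
pics
top [ 0.382 -0.048  1.125] dict_keys(['color', 'camera_matrix', 'eye', 'orientation', 'shot'])
cap_top 0.61 [198. 182.] [0.6   0.196 0.133]
cap_top 0.51 [252. 174.] [0.624 0.059 0.133]
grip_bar 0.76 [280. 169.] [ 0.619 -0.016  0.213]
square_cap 0.8 [200. 184.] [0.603 0.196 0.105]
square_cap 0.61 [281. 170.] [ 0.643 -0.013  0.105]
square_cap 0.54 [256. 175.] [0.628 0.052 0.105]
round_cap 0.66 [308. 177.] [ 0.626 -0.084  0.105]
round_cap 0.6 [356. 173.] [ 0.638 -0.209  0.105]
square_jar 0.79 [255. 186.] [0.618 0.062 0.01 ]
round_jar 0.69 [303. 183.] [ 0.631 -0.075  0.01 ]
caddy 0.73 [284. 185.] [ 0.627 -0.02   0.   ]
caddy 0.58 [307. 175.] [ 0.657 -0.086  0.   ]
coasters 0.91 [128. 253.] [0.422 0.413 0.   ]
games 0.89 [465. 204.] [ 0.581 -0.531  0.   ]
bowl 0.58 [110. 194.] [0.591 0.48  0.   ]
[('grip_bar', array([211., 166., 349., 182.]), 0.81), ('square_jar', array([239., 175., 270., 199.]), 0.94), ('square_jar', array([295., 175., 315., 197.]), 0.48), ('round_jar', array([294., 177., 317., 197.]), 0.52)]
scene [ 1.039 -0.87   0.816] dict_keys(['color', 'camera_matrix', 'eye', '
[... 248 characters left out ...]
0.105]
square_cap 0.73 [323. 207.] [0.616 0.068 0.105]
square_cap 0.21 [301. 236.] [ 0.623 -0.078  0.105]
round_cap 0.96 [297. 235.] [ 0.611 -0.076  0.105]
round_cap 0.66 [283. 304.] [ 0.699 -0.302  0.105]
square_jar 0.76 [322. 234.] [0.616 0.068 0.01 ]
round_jar 0.98 [300. 266.] [ 0.624 -0.085  0.01 ]
caddy 0.87 [312. 252.] [ 0.62  -0.008  0.   ]
caddy 0.53 [298. 261.] [ 0.604 -0.06  -0.   ]
coasters 0.67 [315. 170.] [0.422 0.406 0.   ]
games 0.87 [176. 391.] [ 0.577 -0.529  0.   ]
bowl 0.93 [365. 171.] [0.586 0.489 0.   ]
[('grip_bar', array([279., 160., 338., 268.]), 0.81), ('square_jar', array([305., 206., 343., 250.]), 0.98), ('round_jar', array([288., 241., 312., 275.]), 0.89)]
-0.0187
```

```bash
python3 - <<'E'
import cv2,numpy as np
a=cv2.imread("pics/top0.png")[130:280,90:390];b=cv2.imread("pics/scene0.png")[130:330,230:430]
a=cv2.resize(a,(800,400),interpolation=3);b=cv2.resize(b,(560,560),interpolation=3)
cv2.imwrite("pics/a.png",a);cv2.imwrite("pics/b.png",b)
E
```

```text
(no output)
```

View pics/a.png

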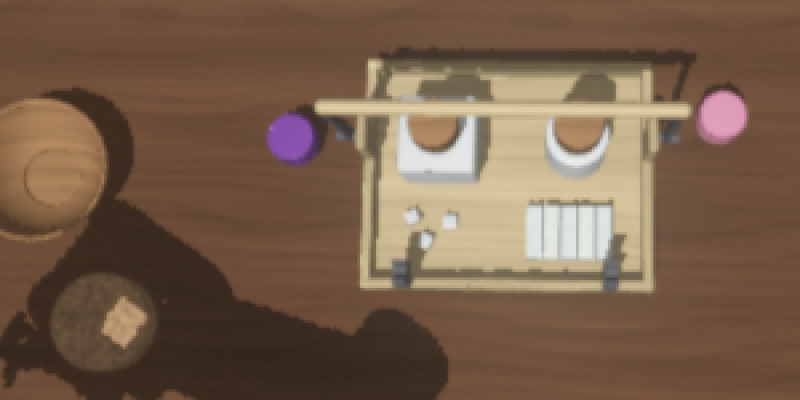

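View pics/b.png

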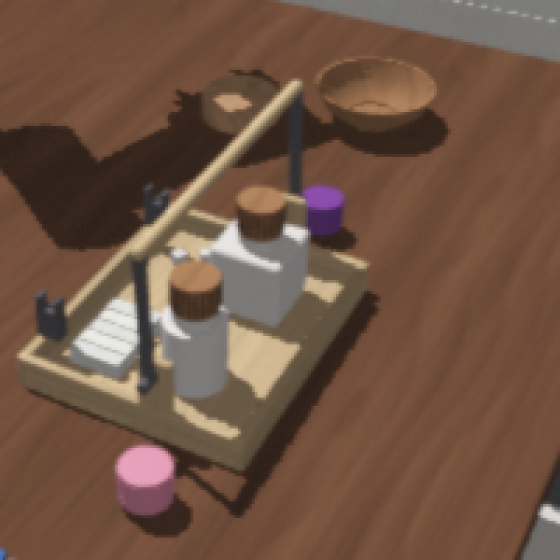

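The pictures show the caddy almost square to the world. The square canister is on the left (+y), with its cap at about crop (435,125). The round canister is on the right, and the purple and pink look-alikes stand outside the tray. The bar runs from crop (316,107) to (690,110), and the catches are at (400,268) and (612,268).

```bash
python3 - <<'E'
from h import *
p=env.get_image("top")
f=lambda u,v,z:np.round(atz(p,(90+u/2.667,130+v/2.667),z),4)
for n,u,v,z in(("barL",316,107,.213),("barR",690,110,.213),("catL",401,262,.081),("catR",612,264,.081),("FL",361,284,.035),("FR",653,287,.035),("BL",370,60,.035),("BR",652,68,.035),("purple top",292,138,.03),("pink",722,115,.03)):print(n,f(u,v,z))
s=env.get_image("scene")
g=lambda u,v,z:np.round(atz(s,(230+u/2.8,130+v/2.8),z),4)
for n,u,v,z in(("barL",298,88,.213),("barR",138,248,.213),("capsq",262,200,.133),("caprd",197,275,.133)):print(n,g(u,v,z))
o=env.observe();print(o["position"],np.round(o["tool_rot"],4),o["ft_force"],o["grip_width"],o["time_s"])
E
```

```text
barL [0.6121 0.1522 0.213 ]
barR [ 0.6156 -0.1748  0.213 ]
catL [0.4909 0.0893 0.081 ]
catR [ 0.4936 -0.1173  0.081 ]
FL [0.4722 0.1354 0.035 ]
FR [ 0.4759 -0.1622  0.035 ]
BL [0.7089 0.1367 0.035 ]
BR [ 0.7055 -0.1599  0.035 ]
purple top [0.6244 0.2159 0.03  ]
pink [ 0.6577 -0.2335  0.03  ]
barL [0.6146 0.1449 0.213 ]
barR [ 0.6116 -0.1643  0.213 ]
capsq [0.6209 0.0566 0.133 ]
caprd [ 0.6223 -0.0806  0.133 ]
[0.21660357 0.5055292  0.23131803] [[-0.9192  0.3938 -0.    ]
 [ 0.3938  0.9192 -0.    ]
 [ 0.     -0.     -1.    ]] [0.03583779 0.31014487 0.16648558] 0.08500467596711449 1.5
```

>>> arm_command(
  deltas=[
    {"dx": -0.03, "dy": -0.017, "dz": -0.01, "fingers": 0.05},
    {"dx": -0.04, "dy": -0.023, "dz": -0.01},
    {"dx": -0.041, "dy": -0.024, "dz": -0.01},
    {"dx": -0.041, "dy": -0.024, "dz": -0.01},
    {"dx": -0.041, "dy": -0.024, "dz": -0.01},
    {"dx": -0.041, "dy": -0.024, "dz": -0.01},
    {"dx": -0.041, "dy": -0.024, "dz": -0.01},
    {"dx": -0.041, "dy": -0.024},
    {"dx": -0.041, "dy": -0.024},
    {"dx": -0.041, "dy": -0.024},
    {"dx": -0.041, "dy": -0.024},
    {"dx": -0.041, "dy": -0.024},
  ],
)

```text
invalid input
```

>>> arm_command(
  deltas=[
    {"rz": 0.14},
    {"rz": 0.14},
    {"rz": 0.14},
    {"rz": 0.14},
    {"rz": 0.14},
    {"rz": 0.14},
    {"rz": 0.14},
    {"rz": 0.14},
    {"rz": 0.02},
    {},
  ],
)

```text
invalid input
```

```bash
python3 - <<'E'
from h import *
o=env.observe();print(o["position"],np.round(o["tool_rot"],4),o["q"],o["ft_force"],o["grip_width"],o["time_s"])
p=env.get_image("wrist");cv2.imwrite("pics/w1.png",p["color"])
for q,z in {"cap_top":.133,"grip_bar":.213,"square_jar":.01,"round_jar":.01,"caddy":0}.items():
    for r in env.tip_of(q,p)[:3]: print(q,round(r["p"],2),np.round(r["location"]),np.round(atz(p,r["location"],z),3))
E
```

```text
[0.21660357 0.5055292  0.23131803] [[-0.9192  0.3938 -0.    ]
 [ 0.3938  0.9192 -0.    ]
 [ 0.     -0.     -1.    ]] [ 5.44695905e+01  2.18073901e+01  7.43353044e+01  1.60044433e-03
  8.38597848e+01 -1.23375177e+01] [0.03583779 0.31014487 0.16648558] 0.08500467596711449 1.5
```

View pics/w1.png

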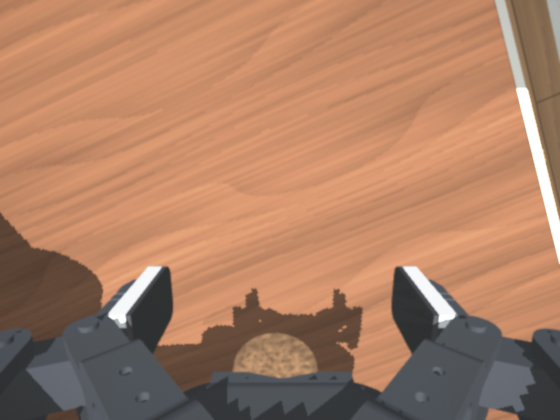

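The moves were refused, so the wrist picture only shows bare table with the coasters at (275,355). Rows probably need every key, so I'll give them all.

>>> arm_command(
  deltas=[
    {"rx": 0, "ry": 0, "rz": 0, "dx": -0.03, "dy": -0.017, "dz": -0.01, "fingers": 0.05},
    {"rx": 0, "ry": 0, "rz": 0, "dx": -0.04, "dy": -0.023, "dz": -0.01, "fingers": 0.05},
    {"rx": 0, "ry": 0, "rz": 0, "dx": -0.041, "dy": -0.024, "dz": -0.01, "fingers": 0.05},
    {"rx": 0, "ry": 0, "rz": 0, "dx": -0.041, "dy": -0.024, "dz": -0.01, "fingers": 0.05},
    {"rx": 0, "ry": 0, "rz": 0, "dx": -0.041, "dy": -0.024, "dz": -0.01, "fingers": 0.05},
    {"rx": 0, "ry": 0, "rz": 0, "dx": -0.041, "dy": -0.024, "dz": -0.01, "fingers": 0.05},
    {"rx": 0, "ry": 0, "rz": 0, "dx": -0.041, "dy": -0.024, "dz": -0.01, "fingers": 0.05},
    {"rx": 0, "ry": 0, "rz": 0, "dx": -0.041, "dy": -0.024, "dz": 0, "fingers": 0.05},
    {"rx": 0, "ry": 0, "rz": 0, "dx": -0.041, "dy": -0.024, "dz": 0, "fingers": 0.05},
    {"rx": 0, "ry": 0, "rz": 0, "dx": -0.041, "dy": -0.024, "dz": 0, "fingers": 0.05},
    {"rx": 0, "ry": 0, "rz": 0, "dx": -0.041, "dy": -0.024, "dz": 0, "fingers": 0.05},
    {"rx": 0, "ry": 0, "rz": 0, "dx": -0.041, "dy": -0.024, "dz": 0, "fingers": 0.05},
  ],
  squeeze=30,
)

```text
time_s: 3.0
position: [0.5484, 0.0573, 0.3015]
tool_rot: [[-0.919, 0.394, 0.0], [0.394, 0.919, 0.0], [-0.0, 0.0, -1.0]]
ft_force: [-0.0, 0.3, 0.5]
grip_width: 0.0498
gripper_force: 0.0
```

>>> arm_command(
  deltas=[
    {"rx": 0, "ry": 0, "rz": 0.144, "dx": 0, "dy": 0, "dz": 0, "fingers": 0.05},
    {"rx": 0, "ry": 0, "rz": 0.144, "dx": 0, "dy": 0, "dz": 0, "fingers": 0.05},
    {"rx": 0, "ry": 0, "rz": 0.144, "dx": 0, "dy": 0, "dz": 0, "fingers": 0.05},
    {"rx": 0, "ry": 0, "rz": 0.144, "dx": 0, "dy": 0, "dz": 0, "fingers": 0.05},
    {"rx": 0, "ry": 0, "rz": 0.144, "dx": 0, "dy": 0, "dz": 0, "fingers": 0.05},
    {"rx": 0, "ry": 0, "rz": 0.144, "dx": 0, "dy": 0, "dz": 0, "fingers": 0.05},
    {"rx": 0, "ry": 0, "rz": 0.144, "dx": 0, "dy": 0, "dz": 0, "fingers": 0.05},
    {"rx": 0, "ry": 0, "rz": 0.144, "dx": 0, "dy": 0, "dz": 0, "fingers": 0.05},
    {"rx": 0, "ry": 0, "rz": 0, "dx": 0, "dy": 0, "dz": 0, "fingers": 0.05},
  ],
)

```text
time_s: 3.9
position: [0.5475, 0.0591, 0.3013]
tool_rot: [[-0.013, 1.0, -0.0], [1.0, 0.013, -0.0], [-0.0, -0.0, -1.0]]
ft_force: [-0.2, 0.3, 0.3]
grip_width: 0.0497
gripper_force: 0.0
```

```bash
python3 - <<'E'
from h import *
o=env.observe();print(o["position"],np.round(o["tool_rot"],4),o["q"],o["time_s"])
p=env.get_image("wrist");cv2.imwrite("pics/w2.png",p["color"])
for q,z in {"cap_top":.133,"grip_bar":.213,"square_jar":.01,"round_jar":.01,"caddy":0}.items():
    for r in env.tip_of(q,p)[:3]: print(q,round(r["p"],2),np.round(r["location"]),np.round(atz(p,r["location"],z),3))
E
```

```text
[0.54752027 0.05912024 0.30131483] [[-0.0128  0.9999 -0.    ]
 [ 0.9999  0.0128 -0.    ]
 [-0.     -0.     -1.    ]] [-6.15649746e+00  1.96536851e+01  6.61565364e+01 -4.87292690e-04
  9.41921222e+01 -6.88726053e+00] 3.9
cap_top 0.59 [367. 187.] [0.621 0.061 0.133]
cap_top 0.58 [358.  17.] [0.605 0.194 0.133]
square_jar 0.86 [345. 166.] [0.622 0.062 0.01 ]
round_jar 0.96 [337. 275.] [ 0.621 -0.079  0.01 ]
round_jar 0.17 [336. 220.] [ 0.615 -0.005  0.01 ]
caddy 0.88 [338. 221.] [ 0.62 -0.01  0.  ]
```

View pics/w2.png

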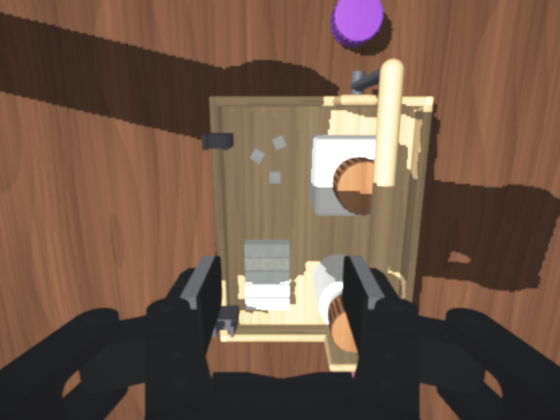

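The wrist view shows the square canister at (345,175) with its cap at (362,187), partly under the bar. The bar runs along column ~388 from row 65 down, and the catches are at (218,140) and (228,318).

```bash
python3 - <<'E'
from h import *
p=env.get_image("wrist")
for z in(.205,.209,.213):
  print(z,[np.round(atz(p,u,z)[:2],4) for u in((392,62),(391,90),(384,180),(380,260))])
print("front wall outer",[np.round(atz(p,u,.035)[:2],4) for u in((210,97),(218,341),(434,97))])
print("catch",[np.round(atz(p,u,.081)[:2],4) for u in((210,140),(224,318))])
print("cap L",atz(p,(333,187),.133),"top",atz(p,(360,158),.133), "jar top corners",[np.round(atz(p,u,.085)[:2],4) for u in((314,135),(376,135))])
print(np.round(p["eye"],3))
E
```

```text
0.205 [array([0.6129, 0.1539]), array([0.6139, 0.1377]), array([0.6146, 0.0812]), array([0.6169, 0.0244])]
0.209 [array([0.6118, 0.1534]), array([0.6127, 0.1375]), array([0.6135, 0.0819]), array([0.6157, 0.0261])]
0.213 [array([0.6107, 0.1529]), array([0.6116, 0.1373]), array([0.6123, 0.0827]), array([0.6145, 0.0278])]
front wall outer [array([0.4699, 0.1367]), array([ 0.4697, -0.1615]), array([0.7083, 0.1406])]
catch [array([0.4771, 0.0953]), array([ 0.4858, -0.0998])]
cap L [0.59169585 0.06127647 0.133     ] top [0.61317966 0.08659668 0.133     ] jar top corners [array([0.5778, 0.102 ]), array([0.6372, 0.103 ])]
[0.546 0.125 0.444]
```

>>> arm_command(
  deltas=[
    {"rx": 0, "ry": 0, "rz": 0, "dx": -0.035, "dy": 0.033, "dz": 0, "fingers": 0.05},
    {"rx": 0, "ry": 0, "rz": 0, "dx": -0.034, "dy": 0.033, "dz": 0, "fingers": 0.05},
    {"rx": 0, "ry": 0, "rz": 0, "dx": 0, "dy": 0, "dz": 0.035, "fingers": 0.05},
    {"rx": 0, "ry": 0, "rz": 0, "dx": 0, "dy": 0, "dz": 0.035, "fingers": 0.05},
    {"rx": 0, "ry": 0, "rz": 0, "dx": 0, "dy": 0, "dz": 0.035, "fingers": 0.05},
    {"rx": 0, "ry": 0, "rz": 0, "dx": 0, "dy": 0, "dz": 0.0, "fingers": 0.05},
    {"rx": 0, "ry": 0, "rz": 0, "dx": 0, "dy": 0, "dz": 0.0, "fingers": 0.0},
    {"rx": 0, "ry": 0, "rz": 0, "dx": 0, "dy": 0, "dz": 0.0, "fingers": 0.0},
    {"rx": 0, "ry": 0, "rz": 0, "dx": 0, "dy": 0, "dz": 0.0, "fingers": 0.0},
    {"rx": 0, "ry": 0, "rz": 0, "dx": 0, "dy": 0, "dz": 0.0, "fingers": 0.0},
  ],
  squeeze=25,
)

```text
time_s: 5.25
position: [0.6152, -0.009, 0.1987]
tool_rot: [[-0.014, 1.0, 0.004], [1.0, 0.014, -0.001], [-0.001, 0.004, -1.0]]
ft_force: [-1.1, 0.3, 7.5]
grip_width: 0.013
gripper_force: 24.5
```

>>> arm_command(
  deltas=[
    {"rx": 0, "ry": 0, "rz": 0, "dx": 0, "dy": -0.0132, "dz": 0.0011, "fingers": 0.0},
    {"rx": 0, "ry": 0, "rz": 0, "dx": 0, "dy": -0.013, "dz": 0.0023, "fingers": 0.0},
    {"rx": 0, "ry": 0, "rz": 0, "dx": 0, "dy": -0.0128, "dz": 0.0036, "fingers": 0.0},
    {"rx": 0, "ry": 0, "rz": 0, "dx": 0, "dy": -0.0123, "dz": 0.0048, "fingers": 0.0},
    {"rx": 0, "ry": 0, "rz": 0, "dx": 0, "dy": -0.0118, "dz": 0.006, "fingers": 0.0},
    {"rx": 0, "ry": 0, "rz": 0, "dx": 0, "dy": -0.0112, "dz": 0.0071, "fingers": 0.0},
    {"rx": 0, "ry": 0, "rz": 0, "dx": 0, "dy": -0.0105, "dz": 0.0081, "fingers": 0.0},
    {"rx": 0, "ry": 0, "rz": 0, "dx": 0, "dy": -0.0096, "dz": 0.009, "fingers": 0.0},
  ],
)

```text
time_s: 6.05
position: [0.521, -0.0102, 0.1558]
tool_rot: [[-0.014, 1.0, 0.005], [1.0, 0.014, -0.001], [-0.001, 0.005, -1.0]]
ft_force: [5.7, 1.7, 0.0]
grip_width: 0.013
gripper_force: 25.4
```

>>> arm_command(
  deltas=[
    {"rx": 0, "ry": 0, "rz": 0, "dx": 0, "dy": -0.0087, "dz": 0.01, "fingers": 0.0},
    {"rx": 0, "ry": 0, "rz": 0, "dx": 0, "dy": -0.0078, "dz": 0.0107, "fingers": 0.0},
    {"rx": 0, "ry": 0, "rz": 0, "dx": 0, "dy": -0.0067, "dz": 0.0115, "fingers": 0.0},
    {"rx": 0, "ry": 0, "rz": 0, "dx": 0, "dy": -0.0055, "dz": 0.012, "fingers": 0.0},
    {"rx": 0, "ry": 0, "rz": 0, "dx": 0, "dy": -0.0044, "dz": 0.0125, "fingers": 0.0},
    {"rx": 0, "ry": 0, "rz": 0, "dx": 0, "dy": -0.0032, "dz": 0.0129, "fingers": 0.0},
    {"rx": 0, "ry": 0, "rz": 0, "dx": 0, "dy": -0.0019, "dz": 0.0131, "fingers": 0.0},
    {"rx": 0, "ry": 0, "rz": 0, "dx": 0, "dy": -0.0006, "dz": 0.0132, "fingers": 0.0},
    {"rx": 0, "ry": 0, "rz": 0, "dx": 0, "dy": 0, "dz": 0.0, "fingers": 0.0},
    {"rx": 0, "ry": 0, "rz": 0, "dx": 0, "dy": 0, "dz": 0.0, "fingers": 0.0},
  ],
)

```text
time_s: 7.05
position: [0.4819, -0.0109, 0.059]
tool_rot: [[-0.014, 1.0, 0.001], [1.0, 0.014, -0.0], [-0.0, 0.001, -1.0]]
ft_force: [1.7, 0.2, -3.0]
grip_width: 0.0125
gripper_force: 26.7
```

>>> arm_command(
  deltas=[
    {"rx": 0, "ry": 0, "rz": 0, "dx": 0, "dy": 0, "dz": 0.002, "fingers": 0.0},
    {"rx": 0, "ry": 0, "rz": 0, "dx": 0, "dy": 0, "dz": 0.002, "fingers": 0.0},
    {"rx": 0, "ry": 0, "rz": 0, "dx": 0, "dy": 0, "dz": 0.0, "fingers": 0.0},
  ],
)

```text
time_s: 7.35
position: [0.4819, -0.0109, 0.0561]
tool_rot: [[-0.014, 1.0, 0.002], [1.0, 0.014, -0.001], [-0.001, 0.002, -1.0]]
ft_force: [-2.0, 1.7, 15.1]
grip_width: 0.0124
gripper_force: 28.4
```

>>> arm_command(
  deltas=[
    {"rx": 0, "ry": 0, "rz": 0, "dx": 0, "dy": 0, "dz": 0, "fingers": 0.05},
    {"rx": 0, "ry": 0, "rz": 0, "dx": 0, "dy": 0, "dz": 0, "fingers": 0.05},
    {"rx": 0, "ry": 0, "rz": 0, "dx": 0, "dy": 0, "dz": -0.03, "fingers": 0.05},
    {"rx": 0, "ry": 0, "rz": 0, "dx": 0, "dy": 0, "dz": -0.04, "fingers": 0.05},
    {"rx": 0, "ry": 0, "rz": 0, "dx": 0, "dy": 0, "dz": -0.04, "fingers": 0.07},
    {"rx": 0, "ry": 0, "rz": 0, "dx": 0, "dy": 0, "dz": -0.04, "fingers": 0.07},
    {"rx": 0, "ry": 0, "rz": 0, "dx": 0, "dy": 0, "dz": -0.04, "fingers": 0.07},
    {"rx": 0, "ry": 0, "rz": 0, "dx": 0, "dy": 0.04, "dz": 0, "fingers": 0.07},
    {"rx": 0, "ry": 0, "rz": 0, "dx": 0.005, "dy": 0.04, "dz": 0, "fingers": 0.07},
    {"rx": 0, "ry": 0, "rz": 0, "dx": 0.005, "dy": 0.04, "dz": 0, "fingers": 0.07},
    {"rx": 0, "ry": 0, "rz": 0, "dx": 0, "dy": 0, "dz": 0, "fingers": 0.07},
  ],
)

```text
time_s: 8.45
position: [0.604, 0.0011, 0.2425]
tool_rot: [[-0.015, 1.0, -0.001], [1.0, 0.015, 0.0], [0.0, -0.001, -1.0]]
ft_force: [-0.4, -0.5, -0.5]
grip_width: 0.07
gripper_force: 0.0
```

```bash
python3 - <<'E'
from h import *
o=env.observe();print(o["position"],np.round(o["tool_rot"],4),o["q"],o["time_s"],o["ft_force"])
for n in("wrist","top","scene"):
  p=env.get_image(n);cv2.imwrite(f"pics/{n}3.png",p["color"])
  for q,z in {"cap_top":.133,"square_cap":.105,"grip_bar":.075,"square_jar":.01,"round_jar":.01,"caddy":0}.items():
    for r in env.tip_of(q,p)[:2]: print(n,q,round(r["p"],2),np.round(r["location"]),np.round(atz(p,r["location"],z),3))
s=cv2.imread("pics/scene3.png")[130:290,230:390];w=cv2.imread("pics/wrist3.png")
cv2.imwrite("pics/c.png",np.hstack([cv2.resize(s,(300,300),interpolation=3),cv2.resize(w,(400,300))]))
E
```

```text
[0.60397788 0.00112425 0.24249289] [[-1.470e-02  9.999e-01 -1.300e-03]
 [ 9.999e-01  1.470e-02  3.000e-04]
 [ 4.000e-04 -1.300e-03 -1.000e+00]] [-1.11134591e+01  2.69845073e+01  6.39541324e+01  4.76218616e-03
  8.91368960e+01 -1.19562363e+01] 8.45 [-0.41362693 -0.51263024 -0.45702288]
wrist cap_top 0.92 [307. 118.] [0.62  0.062 0.133]
wrist square_cap 0.79 [307. 122.] [0.621 0.058 0.105]
wrist grip_bar 0.57 [139. 201.] [ 0.48  -0.011  0.075]
top cap_top 0.81 [195. 183.] [0.597 0.202 0.133]
top cap_top 0.76 [253. 172.] [0.63  0.056 0.133]
top square_cap 0.73 [202. 185.] [0.598 0.192 0.105]
top square_cap 0.68 [256. 177.] [0.623 0.051 0.105]
top grip_bar 0.69 [281. 231.] [ 0.486 -0.016  0.075]
top square_jar 0.67 [254. 186.] [0.62  0.063 0.01 ]
top round_jar 0.71 [302. 185.] [ 0.625 -0.072  0.01 ]
top caddy 0.61 [130. 252.] [0.426 0.41  0.   ]
top caddy 0.58 [282. 187.] [ 0.62  -0.015  0.   ]
scene cap_top 0.71 [322. 200.] [0.614 0.059 0.133]
scene cap_top 0.45 [342. 200.] [0.663 0.087 0.133]
scene square_cap 0.75 [325. 211.] [0.628 0.053 0.105]
scene square_cap 0.68 [345. 207.] [0.669 0.099 0.105]
scene grip_bar 0.95 [269. 217.] [ 0.485 -0.009  0.075]
scene grip_bar 0.66 [315. 172.] [0.483 0.281 0.075]
scene square_jar 0.87 [319. 233.] [0.605 0.069 0.01 ]
scene round_jar 0.76 [303. 265.] [ 0.629 -0.078  0.01 ]
scene caddy 0.57 [313. 251.] [ 0.622 -0.004 -0.   ]
```

View pics/c.png

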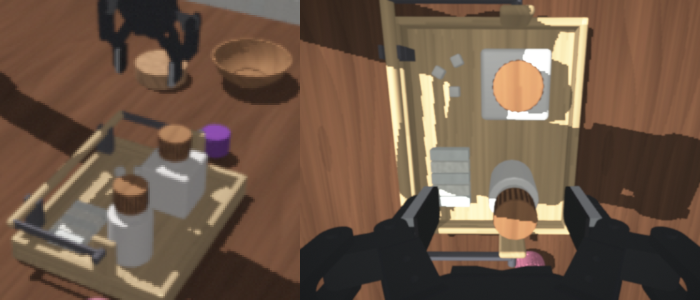

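The handle lies level in its catches: the side struts are horizontal and the bar is at about (139,201) in the wrist image. The square cap's top is centred at about (306,119) in the wrist image, which gives (0.620, 0.061).

>>> arm_command(
  deltas=[
    {"rx": 0, "ry": 0, "rz": 0, "dx": 0.03, "dy": 0.0085, "dz": 0, "fingers": 0.07},
    {"rx": 0, "ry": 0, "rz": 0, "dx": 0.03, "dy": 0.0085, "dz": 0, "fingers": 0.07},
    {"rx": 0, "ry": 0, "rz": 0, "dx": 0, "dy": 0, "dz": 0.04, "fingers": 0.07},
    {"rx": 0, "ry": 0, "rz": 0, "dx": 0, "dy": 0, "dz": 0.04, "fingers": 0.07},
    {"rx": 0, "ry": 0, "rz": 0, "dx": 0, "dy": 0, "dz": 0.03, "fingers": 0.07},
    {"rx": 0, "ry": 0, "rz": 0, "dx": 0, "dy": 0, "dz": 0.029, "fingers": 0.07},
    {"rx": 0, "ry": 0, "rz": 0, "dx": 0, "dy": 0, "dz": 0, "fingers": 0.07},
    {"rx": 0, "ry": 0, "rz": 0, "dx": 0, "dy": 0, "dz": 0, "fingers": 0.03},
    {"rx": 0, "ry": 0, "rz": 0, "dx": 0, "dy": 0, "dz": 0, "fingers": 0.03},
    {"rx": 0, "ry": 0, "rz": 0, "dx": 0, "dy": 0, "dz": 0, "fingers": 0.03},
    {"rx": 0, "ry": 0, "rz": 0, "dx": 0, "dy": 0, "dz": 0, "fingers": 0.03},
  ],
  squeeze=30,
)

```text
time_s: 10.6
position: [0.6182, 0.061, 0.1074]
tool_rot: [[-0.014, 1.0, 0.004], [1.0, 0.014, -0.0], [-0.0, 0.004, -1.0]]
ft_force: [-0.0, -0.2, 6.7]
grip_width: 0.0469
gripper_force: 31.5
```

```bash
python3 - <<'E'
from h import *
o=env.observe();print({k:np.round(v,4).tolist() for k,v in o.items()})
E
```

```text
{'time_s': 10.6, 'q': [-5.2633, 34.8584, 73.0653, -0.0015, 71.8586, -6.0677], 'qvel': [0.0576, -0.0477, -0.0163, 0.052, 0.0207, 0.0394], 'joint_efforts': [-0.0357, -49.9649, -18.6376, -0.0124, -0.0429, -0.001], 'position': [0.6182, 0.061, 0.1074], 'tool_rot': [[-0.014, 0.9999, 0.0038], [0.9999, 0.014, -0.0004], [-0.0004, 0.0038, -1.0]], 'ft_force': [-0.0468, -0.1861, 6.664], 'wrist_torque': [-0.0073, 0.0603, 0.0327], 'gripper_force': 31.537, 'grip_width': 0.0469}
```

>>> arm_command(
  deltas=[
    {"rx": 0, "ry": 0, "rz": 0, "dx": 0, "dy": 0, "dz": -0.003, "fingers": 0.03},
    {"rx": 0, "ry": 0, "rz": -0.1, "dx": 0, "dy": 0, "dz": 0, "fingers": 0.03},
    {"rx": 0, "ry": 0, "rz": -0.1, "dx": 0, "dy": 0, "dz": 0, "fingers": 0.03},
    {"rx": 0, "ry": 0, "rz": -0.1, "dx": 0, "dy": 0, "dz": 0, "fingers": 0.03},
    {"rx": 0, "ry": 0, "rz": 0, "dx": 0, "dy": 0, "dz": 0, "fingers": 0.03},
  ],
  squeeze=40,
)

```text
time_s: 11.1
position: [0.6193, 0.0592, 0.1089]
tool_rot: [[-0.309, 0.951, 0.005], [0.951, 0.309, -0.003], [-0.004, 0.004, -1.0]]
ft_force: [9.7, -7.2, -4.3]
grip_width: 0.0468
gripper_force: 46.2
```

```bash
python3 - <<'E'
from h import *
o=env.observe();print({k:np.round(v,4).tolist() for k,v in o.items()})
E
```

```text
{'time_s': 11.1, 'q': [-5.3705, 34.8222, 72.8443, -0.137, 72.0327, -23.3445], 'qvel': [0.0653, -0.0165, 0.1804, 0.2694, 0.0038, 4.3104], 'joint_efforts': [5.6977, -56.8486, -17.999, 1.2987, 2.3739, -1.5517], 'position': [0.6193, 0.0592, 0.1089], 'tool_rot': [[-0.3093, 0.951, 0.005], [0.951, 0.3093, -0.0028], [-0.0042, 0.0039, -1.0]], 'ft_force': [9.7443, -7.1957, -4.2554], 'wrist_torque': [-1.2601, -1.5361, -0.6907], 'gripper_force': 46.2435, 'grip_width': 0.0468}
```

Turning counterclockwise meets resistance (about 0.7 to 1.5 N m), so it looks jammed. I'll try the other way.

>>> arm_command(
  deltas=[
    {"rx": 0, "ry": 0, "rz": 0.1, "dx": 0, "dy": 0, "dz": 0, "fingers": 0.03},
    {"rx": 0, "ry": 0, "rz": 0.1, "dx": 0, "dy": 0, "dz": 0, "fingers": 0.03},
    {"rx": 0, "ry": 0, "rz": 0.1, "dx": 0, "dy": 0, "dz": 0, "fingers": 0.03},
    {"rx": 0, "ry": 0, "rz": 0.1, "dx": 0, "dy": 0, "dz": 0, "fingers": 0.03},
    {"rx": 0, "ry": 0, "rz": 0.1, "dx": 0, "dy": 0, "dz": 0, "fingers": 0.03},
    {"rx": 0, "ry": 0, "rz": 0.1, "dx": 0, "dy": 0, "dz": 0, "fingers": 0.03},
    {"rx": 0, "ry": 0, "rz": 0, "dx": 0, "dy": 0, "dz": 0, "fingers": 0.03},
  ],
)

```text
time_s: 11.8
position: [0.6178, 0.0597, 0.1088]
tool_rot: [[0.285, 0.958, 0.001], [0.958, -0.285, -0.002], [-0.002, 0.002, -1.0]]
ft_force: [2.3, -5.4, -1.4]
grip_width: 0.0469
gripper_force: 46.6
```

```bash
python3 - <<'E'
from h import *
o=env.observe();print({k:np.round(v,4).tolist() for k,v in o.items()})
E
```

```text
{'time_s': 11.8, 'q': [-5.3405, 34.7864, 72.9417, -0.134, 72.19, 11.2851], 'qvel': [0.1491, 0.0407, -0.1138, 0.15, -0.0766, -4.386], 'joint_efforts': [3.6496, -55.1779, -19.8386, 1.3501, 0.8475, 0.8726], 'position': [0.6178, 0.0597, 0.1088], 'tool_rot': [[0.2854, 0.9584, 0.0012], [0.9584, -0.2854, -0.0024], [-0.0019, 0.0018, -1.0]], 'ft_force': [2.3488, -5.4421, -1.371], 'wrist_torque': [-1.0638, -0.4378, -0.0386], 'gripper_force': 46.582, 'grip_width': 0.0469}
```

>>> arm_command(
  deltas=[
    {"rx": 0, "ry": 0, "rz": 0.1, "dx": 0, "dy": 0, "dz": 0, "fingers": 0.03},
    {"rx": 0, "ry": 0, "rz": 0.1, "dx": 0, "dy": 0, "dz": 0, "fingers": 0.03},
    {"rx": 0, "ry": 0, "rz": 0.1, "dx": 0, "dy": 0, "dz": 0, "fingers": 0.03},
    {"rx": 0, "ry": 0, "rz": 0.1, "dx": 0, "dy": 0, "dz": 0, "fingers": 0.03},
    {"rx": 0, "ry": 0, "rz": 0.1, "dx": 0, "dy": 0, "dz": 0, "fingers": 0.03},
    {"rx": 0, "ry": 0, "rz": 0.1, "dx": 0, "dy": 0, "dz": 0, "fingers": 0.03},
    {"rx": 0, "ry": 0, "rz": 0.1, "dx": 0, "dy": 0, "dz": 0, "fingers": 0.03},
    {"rx": 0, "ry": 0, "rz": 0.1, "dx": 0, "dy": 0, "dz": 0, "fingers": 0.03},
    {"rx": 0, "ry": 0, "rz": 0.1, "dx": 0, "dy": 0, "dz": 0, "fingers": 0.03},
    {"rx": 0, "ry": 0, "rz": 0.08, "dx": 0, "dy": 0, "dz": 0, "fingers": 0.03},
    {"rx": 0, "ry": 0, "rz": 0, "dx": 0, "dy": 0, "dz": 0, "fingers": 0.03},
  ],
)

```text
time_s: 12.9
position: [0.6171, 0.061, 0.1086]
tool_rot: [[0.954, 0.299, -0.0], [0.299, -0.954, -0.0], [-0.0, 0.0, -1.0]]
ft_force: [0.1, -0.9, -0.7]
grip_width: 0.0466
gripper_force: 46.6
```

```bash
python3 - <<'E'
from h import *
o=env.observe();print({k:np.round(v,4).tolist() for k,v in o.items()})
E
```

```text
{'time_s': 12.9, 'q': [-5.2704, 34.784, 72.9875, -0.0104, 72.2503, 67.3083], 'qvel': [-0.0485, 0.0487, -0.1205, 0.064, -0.1644, -4.7299], 'joint_efforts': [0.4233, -54.5598, -20.8952, 0.1715, 0.0662, 0.844], 'position': [0.6171, 0.061, 0.1086], 'tool_rot': [[0.9541, 0.2994, -0.0004], [0.2994, -0.9541, -0.0001], [-0.0004, 0.0, -1.0]], 'ft_force': [0.1079, -0.9134, -0.7332], 'wrist_torque': [-0.0814, -0.0195, 0.0087], 'gripper_force': 46.618, 'grip_width': 0.0466}
```

>>> arm_command(
  deltas=[
    {"rx": 0, "ry": 0, "rz": 0, "dx": 0, "dy": 0, "dz": -0.003, "fingers": 0.03},
    {"rx": 0, "ry": 0, "rz": 0, "dx": 0, "dy": 0, "dz": -0.003, "fingers": 0.03},
    {"rx": 0, "ry": 0, "rz": 0, "dx": 0, "dy": 0, "dz": -0.003, "fingers": 0.03},
    {"rx": 0, "ry": 0, "rz": 0, "dx": 0, "dy": 0, "dz": 0, "fingers": 0.03},
  ],
)

```text
time_s: 13.3
position: [0.6176, 0.0611, 0.1181]
tool_rot: [[0.954, 0.301, 0.001], [0.301, -0.954, -0.0], [0.001, 0.0, -1.0]]
ft_force: [-0.5, -0.5, -1.3]
grip_width: 0.0463
gripper_force: 46.6
```

>>> arm_command(
  deltas=[
    {"rx": 0, "ry": 0, "rz": 0, "dx": 0, "dy": 0, "dz": -0.01, "fingers": 0.03},
    {"rx": 0, "ry": 0, "rz": 0, "dx": 0, "dy": 0, "dz": -0.015, "fingers": 0.03},
    {"rx": 0, "ry": 0, "rz": 0, "dx": 0, "dy": 0, "dz": -0.015, "fingers": 0.03},
    {"rx": 0, "ry": 0, "rz": 0, "dx": 0, "dy": 0, "dz": -0.015, "fingers": 0.03},
    {"rx": 0, "ry": 0, "rz": 0, "dx": 0, "dy": 0, "dz": -0.005, "fingers": 0.03},
    {"rx": 0, "ry": 0, "rz": 0, "dx": 0, "dy": 0, "dz": 0, "fingers": 0.03},
    {"rx": 0, "ry": 0, "rz": 0, "dx": 0, "dy": 0, "dz": 0, "fingers": 0.03},
    {"rx": 0, "ry": 0, "rz": 0, "dx": 0, "dy": 0, "dz": 0, "fingers": 0.03},
    {"rx": 0, "ry": 0, "rz": 0, "dx": 0, "dy": 0, "dz": 0, "fingers": 0.03},
    {"rx": 0, "ry": 0, "rz": 0, "dx": 0, "dy": 0, "dz": 0, "fingers": 0.03},
  ],
)

```text
time_s: 14.3
position: [0.6172, 0.0611, 0.177]
tool_rot: [[0.954, 0.3, -0.001], [0.3, -0.954, 0.0], [-0.001, -0.0, -1.0]]
ft_force: [0.2, -1.4, -1.5]
grip_width: 0.0469
gripper_force: 46.6
```

```bash
python3 - <<'E'
from h import *
p=env.get_image("scene");s=p["color"][130:290,230:390];w=env.get_image("wrist")["color"]
cv2.imwrite("pics/d.png",np.hstack([cv2.resize(s,(400,400),interpolation=3),cv2.resize(w,(400,400))]))
print([(q,np.round(r["location"]),round(r["p"],2)) for q in("square_cap","grip_bar") for r in env.tip_of(q,p)[:2]])
o=env.observe();print(o["position"],o["gripper_force"],o["time_s"])
E
```

```text
[('square_cap', array([346., 206.]), 0.71), ('square_cap', array([324., 188.]), 0.48), ('grip_bar', array([270., 218.]), 0.91)]
[0.61729534 0.06110681 0.17736726] 46.630704402923584 14.5
```

View pics/d.png

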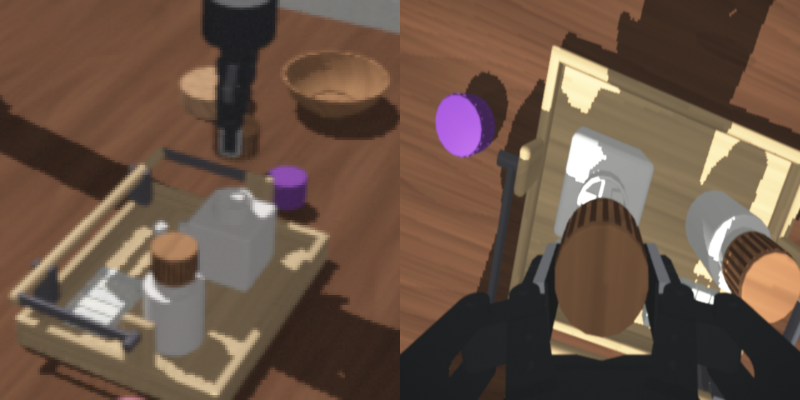

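The cap is held well above the open neck at crop (235,140). The square canister's neck is bare at (235,200), the round canister is still capped at (175,258), and the handle is down.

```bash
python3 -c "
from rig import env
print(env.close_job())"
```

```text
the job is handed in; nothing more can be done
None
```

The handle is down in its catches, and the square canister's cap came off clockwise (a reverse thread). I handed the job in at about 14.5 s with the cap held upright about 70 mm above its closed height and the round canister still shut. The hand-in returned no verdict, so I can't confirm it passed.

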